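# Fetch the tool tote from under the bench shelf and hold it level

## Task

Slide the wooden tool tote along the bench straight out from under the shelf until it stands on the bench fully clear of it, without knocking it against the shelf. Then lift it about 10 cm off the bench and finish while still holding it there, steady and level, with nothing but the gripper carrying it, its tools still in it and the glue bottle upright. Leave everything else where it is.

Things in the scene. Friction and masses are not known exactly. Their poses are not given: they have to be found in the camera images.
- tote: Open wooden tool tote (sizes in mm), 240 long (its x) x 130 wide x 150 high, 0.36 kg empty, 0.65 to 0.9 kg with its tools. Origin: centre of its underside, z up. It stands lengthwise in one of the shelf's three bays: +x end under the shelf, -x end sticking out 125 to 145 towards the robot. Side walls 60 high, 6 thick; end boards 10 thick; inner floor at 8; middle divider 50 high.
- tote_handle (a point): Middle of the tote's handle, 130 above its underside: a wooden bar along the tote's x between the end boards, 220 long, 20 wide, 28 high, graspable from above anywhere along it, fingers closing across the tote. The loaded tote balances up to 25 before or behind this point, depending on where its tools lie; gripped lightly near one end it tips.
- plane: Small wooden hand plane lying in the tote, left (+y of the tote) of the divider, 150 x 44 x 34 plus iron, up to 65 high, origin: centre of its underside; about 0.25 kg (0.2 to 0.3).
- glue: Small white glue bottle with a pointed nozzle standing in the tote, right (-y) of the divider, near its front or its back end, 46 diameter, 83 high, about 0.11 kg (0.06 to 0.14). Origin: centre of its underside, z up its axis.
- sanding_block: Cork sanding block, 85 x 50 x 29, 0.05 kg, lying in the tote right of the divider at the other end from the glue bottle. Origin: centre of its underside.
- shelf: Plywood shelf on the bench, fixed, 580 wide, 200 deep, its board from 175 to 193 above the bench. Origin: middle of its front edge, at bench level; x points into it, away from the robot; y along the edge. Two 12 thick partitions at y = -92 and 92, 10 behind the front edge, and end panels make three bays: 173 wide, at y = -185, 0 and 185. Jars and a rabbit up to 110 high stand on it.
- crate: Open wooden crate of sawn blanks, 170 x 140 x 110 high, in another bay, sticking 15 to 35 mm out of it; loose, 0.95 kg. Origin: at its underside, 10 mm behind its front face; its x points into the shelf. To be left alone.
- drawer_unit: Grey plastic unit of six small drawers, 155 x 140 x 125 high, in the third bay, sticking 5 to 25 mm out of it; loose, 1.4 kg. Origin: at the foot of its front face; x points into the shelf. To be left alone.
- fish: Sawn wooden fish lying on the bench in front of the crate, 120 x 58 x 18; origin: centre of its underside. To be left alone.
- hare: Sawn wooden hare lying on the bench in front of the drawer unit, 126 x 66 x 18; origin: about the centre of its underside. To be left alone.
- whale: Sawn wooden whale lying on the bench to the robot's right, 222 x 86 x 20; origin: about the centre of its underside. To be left alone.
Not all that is in view belongs to the job. There is more than one size of the sanding_block; the job needs the larger.

How it is judged:
By the outcome, as a careful person would: the job done as asked, in the order asked, and still so for the second after the job is handed in, while the arm keeps its last pose, push and grip.
It also fails if it takes over 51 s, if anything falls off the work surface, if the arm or the gripper's body presses on something with over 40 N, if the wrist force passes 120 N, or if a joint passes its speed limit or range.

## Robot

A 6-joint arm with a two-finger parallel gripper is mounted at the origin on the work surface. World frame = base frame: x ahead of the robot, y to its left, z up, the work surface at z = 0. Lengths are in mm, angles in rad, forces in N, time in s.
With the tool pointing down it reaches from about 350 to 875 mm from the base axis. Payload 4.2 kg.
Tool frame: the origin (TCP) lies between the finger pads; the fingertips stand 25 mm ahead of it and the grasp point (between the pads) lies 6 mm ahead of it; z points along the fingers, y is the line along which they close (so a half turn about z gives the same grasp; the last joint's range is limited). The gripper opens to 85 mm and grips with 20 to 120 N. Pads are 22 mm wide; open, the fingers measure 114 mm over their backs; the gripper's body (76 mm by 85 mm) begins 54 mm behind the grasp point. The pads swing forward as they close: fully open they stand 13 mm farther back than shut.
Start: joints at [1.37, 0.385, 0.008, 0, -1.194, -0.259], TCP at [277.322, 560.082, 256.312] pointing down, gripper open.
Joint ranges: [-3.14, 3.14], [-1.21, 2.06], [-1.07, 1.41], [-3.16, 2.05], [-2.99, -0.16], [-3.1, 3.1]. Speed limits (rad/s): [2.79, 2.79, 3.14, 3.14, 3.14, 3.14].

## Interface

Orientations are given as a unit quaternion [x, y, z, w].
In Python, from bench import arm gives the robot as it stands.
- The arm moves only by the shell command python3 -m pendant 'ROWS'. ROWS is JSON, a list of rows, each a list of 7 numbers: the shift along the tool's x, y, z in m, then the turn, a rotation vector about the tool's x, y, z in degrees, then the finger opening in m, from 0 to 0.0854. In form: [[x, y, z, wx, wy, wz, fingers], ...]. A call has 1 to 12 rows; each row shifts and turns the commanded pose from where the row before left it, along the tool's axes as they then stand; what a row does not reach is not made up. A row lasts 1/10 s, in which the tool goes at most 50 mm and 8.59 degrees, less where a joint would pass 70% of its speed; a pose out of reach is approached as far as the arm can. A call is refused whole if a number of a shift passes 0.05 or a number of a turn 8.59, either way. A call with a gripper value outside its range is refused whole. The fingers move at their own pace and stop on an object; the grip force is fixed at half the most. Time passes only in rows, so rows that do not move let the fingers close. It gives the time, the measured TCP pose, the force, the opening and the grip force at its end, in the units of the state.
- arm.read_state(): the state, without advancing time (a new reading comes with each control period).
- arm.get_image(name): name is "scene" or "top"; returns a dict with "image" (384x512x3 uint8, red, green, blue), "fx", "fy", "cx", "cy" (pixels), "xyz" and "rotation" of the camera in the world. Camera axes: x right, y down, z forward; pixel columns grow to the right and rows downward; lengths in mm; the calibration is good to about 2 mm. A picture is of the moment at which its call begins. There is no depth.
- arm.job_done(): hands the job in; it is judged then, once.
The state is a dict: "clock": time; "joints": joint angles; "joint_vel": joint speeds; "joint_efforts": joint torques, N m; "position": TCP position; "ee_rot": TCP orientation; "contact_force": force on the tool from outside, world axes, zero at the start; "wrist_torque": the same for the moment, N m; "gripper_width": finger opening in mm; "grasp_force": force on a finger pad.
Only numpy, scipy, OpenCV 4.12 (cv2) and the standard library are available. Lean on these libraries where they do the work, as an engineer would, in place of code of your own. Each camera call takes 0.05 s, during which the arm holds its last target. There are 200 camera calls.

## Working session

There is one attempt and no reset: what is moved stays moved. The work goes in short steps, Python scripts to look and compute and a shell command to move; the robot and the scene stay as the last step left them, time stands still between calls to the robot, and variables do not carry over. Pictures are saved under pics/ and viewed, at most 10 in all, crops included, and the job is handed in when it is done.

```bash
mkdir -p pics; python3 - <<'E'
from bench import arm
import cv2,json
import numpy as np
for n in("scene","top"):
    d=arm.get_image(n); cv2.imwrite(f"pics/{n}0.png",cv2.resize(d["image"][:,:,::-1],(768,576),interpolation=cv2.INTER_CUBIC))
    np.savez(f"{n}0.npz",**{k:np.array(v) for k,v in d.items()})
    print(n,{k:np.round(v,3).tolist() for k,v in d.items() if k!="image"})
s=arm.read_state();print(s)
E
```

```text
scene {'fx': 353.263, 'fy': 353.263, 'cx': 252.362, 'cy': 190.98, 'xyz': [355.349, -364.181, 1100.777], 'rotation': [0.944, -0.289, 0.045, -0.15]}
top {'fx': 355.083, 'fy': 355.083, 'cx': 256.574, 'cy': 189.316, 'xyz': [455.234, -87.504, 1130.394], 'rotation': [-0.705, 0.709, -0.027, 0.027]}
{'clock': 0.1, 'joints': array([ 1.36957166e+00,  3.85535071e-01,  6.79370113e-03, -4.46338030e-04,
       -1.19396861e+00, -2.58578881e-01]), 'joint_vel': array([-0.00110384, -0.00234722,  0.0027556 ,  0.00131612,  0.00113971,
       -0.00118262]), 'joint_efforts': array([-1.13409518e-03, -3.93321705e+01,  1.88927060e+01,  4.19790924e+00,
       -2.62400805e-03,  2.43364454e-06]), 'position': array([277.14442094, 559.69308151, 255.30798425]), 'ee_rot': array([ 9.73669554e-01, -2.27961927e-01, -1.79911492e-04,  9.62381491e-04]), 'contact_force': array([-0.62676466,  0.68557467, -0.60806079]), 'wrist_torque': array([ 0.03252303,  0.02178922, -0.03430247]), 'grasp_force': 0.0, 'gripper_width': 85.44277255041654}
```

View pics/scene0.png

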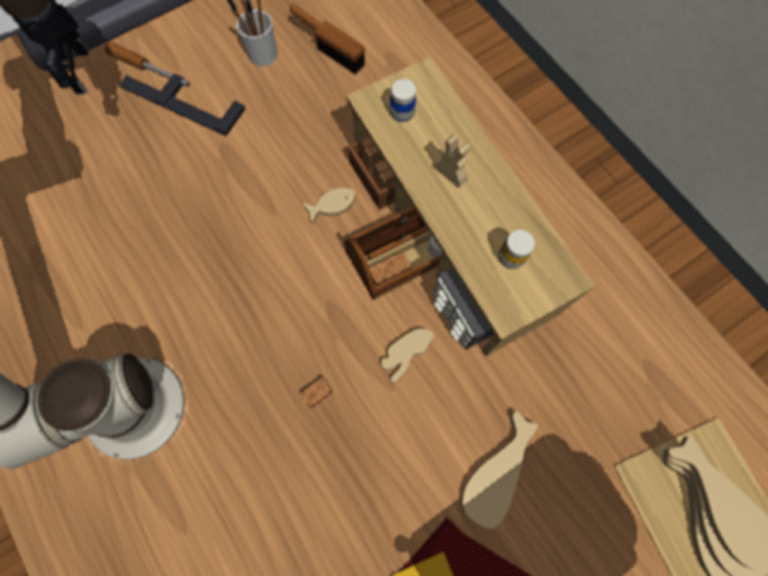

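View pics/top0.png

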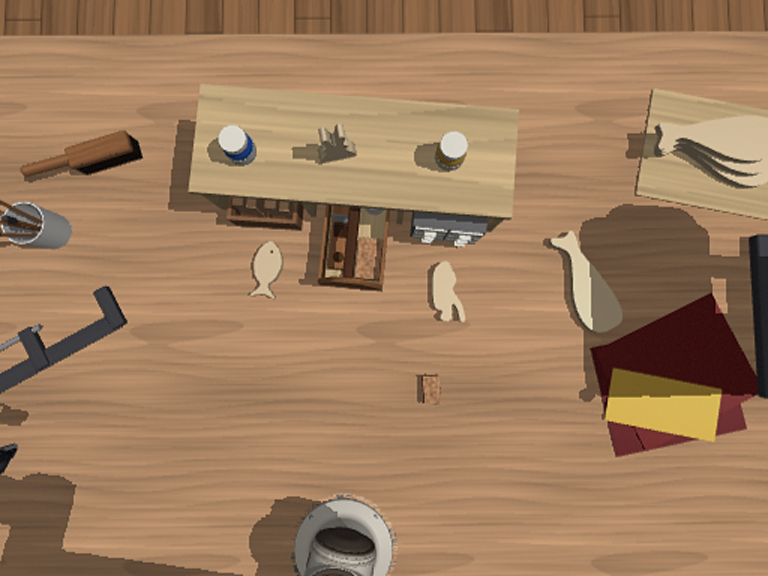

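The top view shows the shelf front edge from about (190,192) to (512,217). The tote is in the middle bay, with its front board around (318,283)-(383,290). The crate is at (265,212), the drawer unit at (450,228), the fish at (266,270) and the hare at (446,292).

There are two cork blocks. The one at (365,258) inside the tote is the larger and is the one meant. The one at (430,388) on the bench is the small distractor. I'll enlarge the tote to confirm.

```bash
python3 - <<'E'
import cv2,numpy as np
a=np.load("top0.npz")["image"][110:210,120:350,::-1]
b=np.load("scene0.npz")["image"][90:240,190:400,::-1]
a=a[10:90,60:220]
cv2.imwrite("pics/c1.png",cv2.resize(a,(800,400),interpolation=cv2.INTER_CUBIC))  # top origin (180,120) x5
E
```

```text
(no output)
```

View pics/c1.png

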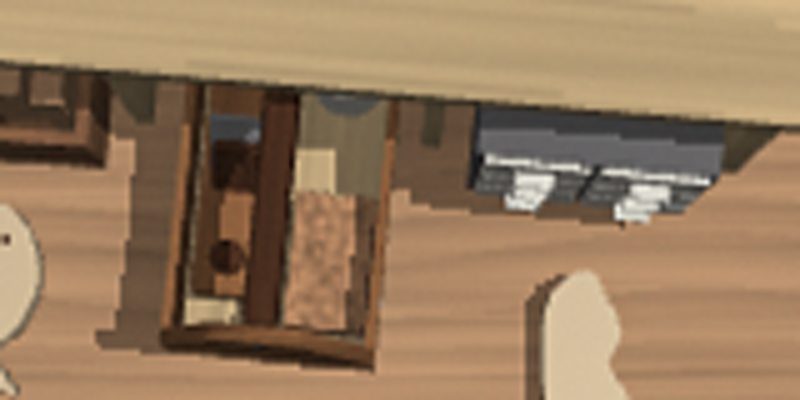

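The crop confirms the larger cork block inside the tote at crop (320,260), right of the handle. The glue bottle's shoulder is at (347,103), under the shelf edge. The handle's dark bar runs from (281,95) to (263,325).

```bash
cat >h.py <<'E'
import numpy as np
from scipy.spatial.transform import Rotation as R
def px(d,u,v,z):
    Rm=R.from_quat(d["rotation"]).as_matrix(); r=Rm@np.array([(u-d["cx"])/d["fx"],(v-d["cy"])/d["fy"],1]); 
    return d["xyz"]+r*(z-d["xyz"][2])/r[2]
E
python3 - <<'E'
from h import *
d=dict(np.load("top0.npz")); s=dict(np.load("scene0.npz"))
c=lambda x,y:(180+x/5-.4,120+y/5-.4)
def p(n,uv,z,D=d): print(n,px(D,*uv,z)[:2].round(0))
A=px(d,*c(281,95),144);B=px(d,*c(263,325),144);print("handle",A.round(),B.round(),np.degrees(np.arctan2(*(A-B)[[1,0]])))
S=px(d,126.7,128,193);T=px(d,341.3,144.7,193);print("shelf",S.round(),T.round(),np.linalg.norm(S-T),"x axis deg",np.degrees(np.arctan2(*(S-T)[[1,0]]))-90)
p("front L top",c(162,340),60);p("front R top",c(373,368),60);p("front R bottom",c(373,368),0)
p("front top mid z150",c(263,330),150)
p("wall L back",c(192,85),60);p("wall R back",c(395,105),60)
f=lambda x,y:(x/1.5-.2,y/1.5-.2)
p("scene tote front-right bottom",f(376,296),0,s);p("scene front-left top",f(347,236),60,s);p("scene front-right top",f(373,290),60,s)
p("sc shelf R bot",f(487,350),175,s);p("sc shelf L",f(348,97),193,s);p("sc shelf R",f(500,340),193,s)
for n,q in(("fish tail",(262,298)),("fish right",(284,265)),("hare left",(428,285)),("hare low",(455,322)),("block",(430,375))):p(n,f(*q),15)
p("crate R front top",c(103,163),110);p("crate R bot",c(103,163),0);p("drawer L top",c(485,155),125)
E
```

```text
handle [674. -30. 144.] [544. -20. 144.] -4.4969213981580625
shelf [694. 260. 193.] [ 645. -315.  193.] 576.7436068758518 x axis deg -4.854751414750908
front L top [543.  47.]
front R top [525. -80.]
front R bottom [529. -80.]
front top mid z150 [541. -20.]
wall L back [699.  30.]
wall R back [686. -94.]
scene tote front-right bottom [538. -80.]
scene front-left top [552.  50.]
scene front-right top [531. -81.]
sc shelf R bot [ 616. -318.]
sc shelf L [696. 255.]
sc shelf R [ 641. -317.]
fish tail [513. 171.]
fish right [582. 125.]
hare left [ 538. -177.]
hare low [ 460. -233.]
block [ 351. -179.]
crate R front top [642.  76.]
crate R bot [662.  93.]
drawer L top [ 643. -145.]
```

```bash
python3 -m pendant '[[0,0,0,0,0,-7.1,0.085],[0,0,0,0,0,-7.1,0.085],[0,0,0,0,0,-7.1,0.085],[0.025,0.038,0,0,0,0,0.085],[0.025,0.038,0,0,0,0,0.085],[0.025,0.038,0,0,0,0,0.085],[0.025,0.038,0,0,0,0,0.085],[0.025,0.038,0,0,0,0,0.085],[0.025,0.038,0,0,0,0,0.085],[0.025,0.038,0,0,0,0,0.085],[0.025,0.038,0,0,0,0,0.085],[0.025,0.038,0,0,0,0,0.085]]'; cat >>h.py <<'E'
def to(pos,q,tgt): return R.from_quat(q).inv().apply(np.array(tgt)-pos).round(1)
def st(tgt):
    from bench import arm
    s=arm.read_state(); r=R.from_quat(s["ee_rot"]); m=r.as_matrix()
    print(s["clock"],s["position"].round(1),"yaw",np.degrees(np.arctan2(m[1,0],m[0,0])).round(2),"z",m[:,2].round(4),"F",s["contact_force"].round(1),"T",s["wrist_torque"].round(2),s["gripper_width"].round(1),s["grasp_force"])
    print("to go mm",to(s["position"],s["ee_rot"],tgt))
E
python3 -c "from h import *;st([590,-24,256])"
```

```text
clock: 1.3
position: [471.7, 197.8, 256.1]
ee_rot: [0.999, -0.044, -0.0, 0.0]
contact_force: [0.1, 0.8, 0.5]
gripper_width: 85.1
grasp_force: 0.0Traceback (most recent call last):
  File "<string>", line 1, in <module>
    from h import *;st([590,-24,256])
                    ~~^^^^^^^^^^^^^^^
  File "h.py", line 10, in st
    print(s["clock"],s["position"].round(1),"yaw",np.degrees(np.arctan2(m[1,0],m[0,0])).round(2),"z",m[:,2].round(4),"F",s["contact_force"].round(1),"T",s["wrist_torque"].round(2),s["gripper_width"].round(1),s["grasp_force"])
                                                                                                                                                                                    ^^^^^^^^^^^^^^^^^^^^^^^^
AttributeError: 'float' object has no attribute 'round'
```

```bash
sed -i 's/s\["gripper_width"\].round(1)/round(s["gripper_width"],1)/' h.py
python3 -m pendant '[[0.0225,0.035,0,0,0,0,0.085],[0.0225,0.035,0,0,0,0,0.085],[0.0225,0.035,0,0,0,0,0.085],[0.0225,0.035,0,0,0,0,0.085],[0.0225,0.035,0,0,0,0,0.085],[0.0225,0.035,0,0,0,0,0.085],[0,0,0,0,0,0,0.085]]'
python3 - <<'E'
from h import *
from bench import arm
import cv2
st([590,-24,138])
a=arm.get_image("top");b=arm.get_image("scene")
A=cv2.resize(a["image"][110:210,160:300,::-1],(560,400),interpolation=cv2.INTER_CUBIC)
B=cv2.resize(b["image"][110:210,210:270,::-1],(240,400),interpolation=cv2.INTER_CUBIC)
cv2.imwrite("pics/c2.png",np.hstack([A,B]))
E
```

```text
clock: 2.0
position: [588.6, -25.2, 255.1]
ee_rot: [0.999, -0.047, -0.001, 0.0]
contact_force: [-0.4, 0.6, -0.5]
gripper_width: 85.1
grasp_force: 0.0
2.0 [588.6 -25.2 255.1] yaw -5.36 z [-1.4e-03 -9.0e-04 -1.0e+00] F [-0.4  0.6 -0.5] T [ 0.02  0.04 -0.04] 85.1 0.0
to go mm [  1.5  -1.5 117.1]
```

View pics/c2.png

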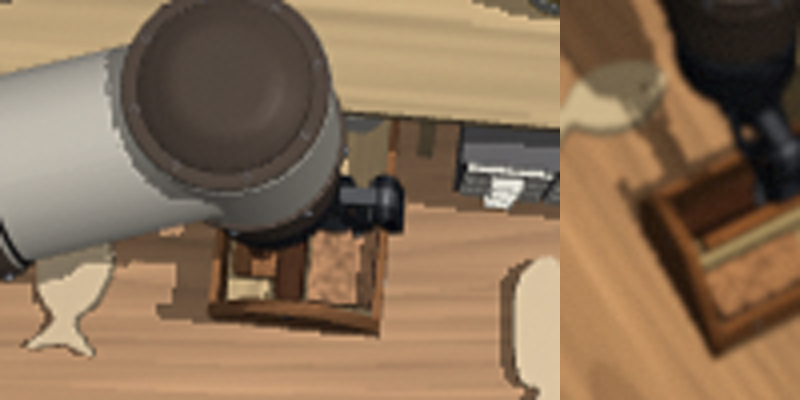

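The gripper is over the handle, with the tote's front board at (295,320). The right finger at (400,205) is clear of the shelf, so I'll go down.

```bash
python3 -m pendant '[[-0.006,-0.0015,0.02,0,0,0,0.085],[0,0,0.025,0,0,0,0.085],[0,0,0.025,0,0,0,0.085],[0,0,0.02,0,0,0,0.085],[0,0,0.015,0,0,0,0.085],[0,0,0.012,0,0,0,0.085],[0,0,0,0,0,0,0.085]]'; python3 -c "from h import *;st([582,-24,138])"
```

```text
clock: 2.8
position: [580.2, -18.6, 137.7]
ee_rot: [0.999, -0.043, -0.002, 0.0]
contact_force: [-0.2, -0.2, -0.1]
gripper_width: 84.8
grasp_force: 0.0
2.8 [580.2 -18.6 137.7] yaw -4.98 z [-3.7e-03 -4.0e-04 -1.0e+00] F [-0.2 -0.2 -0.1] T [ 0.03  0.02 -0.  ] 84.8 0.0
to go mm [ 2.2  5.2 -0.3]
```

```bash
python3 -m pendant '[[0,0.004,0,0,0,0,0.085],[0,0,0,0,0,0,0.085],[0,0,0,0,0,0,0.06]]'; python3 -c "from h import *;st([582,-24,138])"; python3 -m pendant '[[0,0,0,0,0,0,0.04],[0,0,0,0,0,0,0.03],[0,0,0,0,0,0,0.025],[0,0,0,0,0,0,0.01],[0,0,0,0,0,0,0.01],[0,0,0,0,0,0,0.01],[0,0,0,0,0,0,0.01]]'; python3 -c "from h import *;st([582,-24,138])"
```

```text
clock: 3.1
position: [581.7, -23.4, 140.3]
ee_rot: [0.999, -0.044, 0.001, -0.0]
contact_force: [0.4, -0.5, 0.5]
gripper_width: 72.8
grasp_force: 0.0
3.1 [581.7 -23.4 140.3] yaw -5.05 z [ 1.9e-03  4.0e-04 -1.0e+00] F [ 0.4 -0.5  0.5] T [-0.02  0.01  0.07] 72.8 0.0
to go mm [0.4 0.6 2.3]
clock: 3.8
position: [581.3, -23.2, 139.4]
ee_rot: [0.999, -0.044, 0.0, -0.0]
contact_force: [-0.9, 1.9, 0.0]
gripper_width: 19.4
grasp_force: 61.4
3.8 [581.3 -23.2 139.4] yaw -5.04 z [ 2.e-04  2.e-04 -1.e+00] F [-0.9  1.9  0. ] T [ 0.35  0.   -0.12] 19.4 61.418055295944214
to go mm [0.8 0.7 1.4]
```

```bash
python3 -m pendant '[[-0.003,0,0,0,0,0,0.01],[-0.005,0,0,0,0,0,0.01],[-0.007,0,0,0,0,0,0.01],[-0.008,0,0,0,0,0,0.01],[-0.008,0,0,0,0,0,0.01],[-0.008,0,0,0,0,0,0.01]]'; python3 -c "from h import *;st([412,-9,138])"
```

```text
clock: 4.4
position: [541.4, -20.0, 139.3]
ee_rot: [0.999, -0.044, -0.0, 0.0]
contact_force: [2.6, 0.7, -2.2]
gripper_width: 19.2
grasp_force: 60.9
4.4 [541.4 -20.  139.3] yaw -5.04 z [-1.e-04 -0.e+00 -1.e+00] F [ 2.6  0.7 -2.2] T [-0.37 -0.91  0.16] 19.2 60.91123938560486
to go mm [-129.9    0.4    1.3]
```

```bash
python3 -m pendant '[[-0.010,0,0,0,0,0,0.01],[-0.012,0,0,0,0,0,0.01],[-0.014,0,0,0,0,0,0.01],[-0.014,0,0,0,0,0,0.01],[-0.014,0,0,0,0,0,0.01],[-0.014,0,0,0,0,0,0.01],[-0.014,0,0,0,0,0,0.01],[-0.014,0,0,0,0,0,0.01],[-0.010,0,0,0,0,0,0.01],[-0.007,0,0,0,0,0,0.01],[-0.003,0,0,0,0,0,0.01],[0,0,0,0,0,0,0.01]]'; python3 - <<'E'
from h import *
from bench import arm
import cv2
st([412,-9,138])
a=arm.get_image("top");b=arm.get_image("scene");np.savez("top1.npz",**{k:np.array(v) for k,v in a.items()})
A=cv2.resize(a["image"][130:250,160:280,::-1],(400,400),interpolation=cv2.INTER_CUBIC)
B=cv2.resize(b["image"][110:230,180:300,::-1],(400,400),interpolation=cv2.INTER_CUBIC)
cv2.imwrite("pics/c3.png",np.hstack([A,B]))
E
```

```text
clock: 5.6
position: [415.6, -9.0, 139.3]
ee_rot: [0.999, -0.044, -0.001, 0.0]
contact_force: [-4.0, 3.0, 1.3]
gripper_width: 18.8
grasp_force: 61.3
5.6 [415.6  -9.  139.3] yaw -5.06 z [-2.4e-03 -2.0e-04 -1.0e+00] F [-4.   3.   1.3] T [0.4 0.6 0.2] 18.8 61.33058309555054
to go mm [-3.6  0.4  1.3]
```

View pics/c3.png

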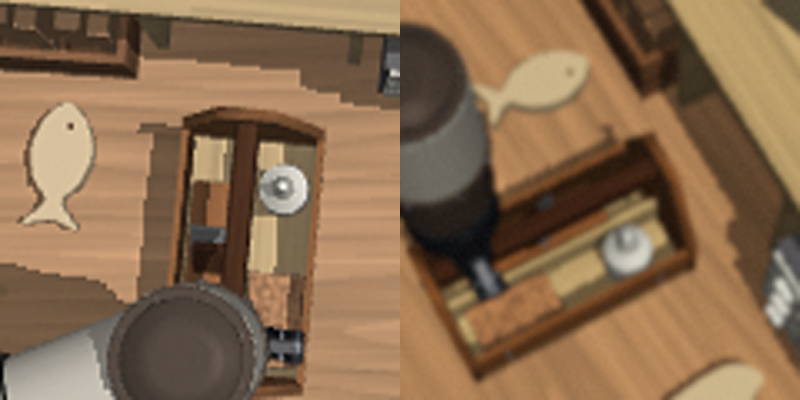

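The tote is now fully clear of the shelf, with its back board at (250,115) and the shelf edge at y≈20. The glue bottle stands at (283,188) and the block at (275,290). Next I'll locate the tote centre and balance point and regrip there.

```bash
python3 - <<'E'
from h import *
d=dict(np.load("top1.npz"));d0=dict(np.load("top0.npz"))
k=120/400
c=lambda x,y:(160+x*k-.35,130+y*k-.35)
c1=lambda x,y:(180+x/5-.4,120+y/5-.4)
u=np.array([np.cos(np.radians(-5)),np.sin(np.radians(-5))])
T=lambda p:(p[:2]@u).round(1)
print("tcp along",T(np.array([415.6,-9.0])))
for n,q,z in(("rear top arc",(250,108),150),("rear inner top",(250,125),150),("handle far",(246,123),144),("glue top",(283,186),91),("plane rear",(208,182),42),("rear R corner",(325,133),60),("block rear",(275,273),37)):
    p=px(d,*c(*q),z);print(n,p.round(),T(p))
for n,q,z in(("plane front",(235,297),42),("block front",(320,328),37),("block back",(320,195),37),("front outer R",(373,368),0),("front arc",(263,335),150)):
    p=px(d0,*c1(*q),z);p[:2]-=u*166;print(n,p.round(),T(p))
E
```

```text
tcp along 414.8
rear top arc [606. -27. 150.] 606.4
rear inner top [592. -27. 150.] 592.1
handle far [595. -23. 144.] 594.3
glue top [546. -52.  91.] 548.4
plane rear [554.  19.  42.] 550.6
rear R corner [597. -89.  60.] 602.4
block rear [470. -43.  37.] 472.1
plane front [405.  19.  42.] 401.9
block front [386. -33.  37.] 387.5
block back [469. -33.  37.] 470.2
front outer R [364. -65.   0.] 367.8
front arc [372.  -5. 150.] 371.5
```

```bash
python3 -m pendant '[[0,0,0,0,0,0,0.03],[0,0,0,0,0,0,0.05],[0,0,0,0,0,0,0.065],[0,0,0,0,0,0,0.065]]'; python3 -c "from h import *;st([488,-15,137])"
```

```text
clock: 6.1
position: [417.0, -9.0, 139.3]
ee_rot: [0.999, -0.044, -0.0, 0.0]
contact_force: [-0.5, 0.3, 0.2]
gripper_width: 64.7
grasp_force: 0.0
6.1 [417.   -9.  139.3] yaw -5.07 z [-0. -0. -1.] F [-0.5  0.3  0.2] T [ 0.03  0.03 -0.01] 64.7 0.0
to go mm [71.2 -0.3  2.3]
```

```bash
python3 -m pendant '[[0.01,0,0,0,0,0,0.065],[0.016,0,0,0,0,0,0.065],[0.016,0,0.001,0,0,0,0.065],[0.016,0,0.001,0,0,0,0.065],[0.012,0,0,0,0,0,0.065],[0.002,0,0,0,0,0,0.065],[0,0,0,0,0,0,0.065]]'; python3 -c "from h import *;st([488,-15,137])"
```

```text
clock: 6.8
position: [488.6, -15.3, 137.0]
ee_rot: [0.999, -0.044, -0.0, 0.0]
contact_force: [0.5, 0.0, -0.5]
gripper_width: 65.0
grasp_force: 0.0
6.8 [488.6 -15.3 137. ] yaw -5.08 z [-8.e-04 -1.e-04 -1.e+00] F [ 0.5  0.  -0.5] T [-0.01  0.   -0.01] 65.0 0.0
to go mm [-0.6 -0.3  0. ]
```

Now I'll close and lift about 15 mm as a balance test.

```bash
python3 -m pendant '[[0,0,0,0,0,0,0.04],[0,0,0,0,0,0,0.025],[0,0,0,0,0,0,0.01],[0,0,0,0,0,0,0.01],[0,0,0,0,0,0,0.01],[0,0,0,0,0,0,0.01]]'; python3 -c "from h import *;st([488,-15,137])"; python3 -m pendant '[[0,0,-0.002,0,0,0,0.01],[0,0,-0.003,0,0,0,0.01],[0,0,-0.004,0,0,0,0.01],[0,0,-0.004,0,0,0,0.01],[0,0,-0.002,0,0,0,0.01],[0,0,0,0,0,0,0.01],[0,0,0,0,0,0,0.01],[0,0,0,0,0,0,0.01]]'; python3 -c "from h import *;st([488,-15,237])"
```

```text
clock: 7.4
position: [488.2, -15.5, 137.6]
ee_rot: [0.999, -0.044, -0.0, 0.0]
contact_force: [-1.8, -2.7, 4.2]
gripper_width: 19.5
grasp_force: 61.2
7.4 [488.2 -15.5 137.6] yaw -5.05 z [-6.e-04 -4.e-04 -1.e+00] F [-1.8 -2.7  4.2] T [-0.47  0.52 -0.03] 19.5 61.20539903640747
to go mm [-0.2 -0.5  0.6]
clock: 8.2
position: [488.4, -15.2, 152.1]
ee_rot: [0.999, -0.044, -0.0, 0.0]
contact_force: [-0.3, -0.2, -7.7]
gripper_width: 19.2
grasp_force: 59.6
8.2 [488.4 -15.2 152.1] yaw -5.05 z [-5.e-04 -0.e+00 -1.e+00] F [-0.3 -0.2 -7.7] T [-0.05 -0.03  0.06] 19.2 59.64436233043671
to go mm [ -0.4  -0.2 -84.9]
```

The weight is 0.785 kg and the moment is near zero, so the grip is balanced. I'll finish the lift.

```bash
python3 -m pendant '[[0,0,-0.003,0,0,0,0.01],[0,0,-0.007,0,0,0,0.01],[0,0,-0.01,0,0,0,0.01],[0,0,-0.012,0,0,0,0.01],[0,0,-0.012,0,0,0,0.01],[0,0,-0.012,0,0,0,0.01],[0,0,-0.012,0,0,0,0.01],[0,0,-0.009,0,0,0,0.01],[0,0,-0.006,0,0,0,0.01],[0,0,-0.002,0,0,0,0.01],[0,0,0,0,0,0,0.01],[0,0,0,0,0,0,0.01]]'; python3 -m pendant '[[0,0,0,0,0,0,0.01],[0,0,0,0,0,0,0.01],[0,0,0,0,0,0,0.01],[0,0,0,0,0,0,0.01],[0,0,0,0,0,0,0.01]]' >/dev/null; python3 - <<'E'
from h import *
from bench import arm
import cv2
st([488,-15,237])
a=arm.get_image("top");b=arm.get_image("scene")
A=cv2.resize(a["image"][100:250,140:290,::-1],(400,400),interpolation=cv2.INTER_CUBIC)
B=cv2.resize(b["image"][100:250,170:320,::-1],(400,400),interpolation=cv2.INTER_CUBIC)
cv2.imwrite("pics/c4.png",np.hstack([A,B]))
E
```

```text
clock: 9.4
position: [488.1, -15.3, 236.7]
ee_rot: [0.999, -0.044, -0.001, 0.0]
contact_force: [-0.1, 0.2, -8.3]
gripper_width: 18.9
grasp_force: 59.7
9.9 [488.5 -15.2 237.3] yaw -5.05 z [-1.e-04 -0.e+00 -1.e+00] F [ 0.1 -0.2 -6.6] T [ 0.06 -0.02 -0.03] 19.2 59.67894673347473
to go mm [-0.6 -0.2  0.3]
```

View pics/c4.png

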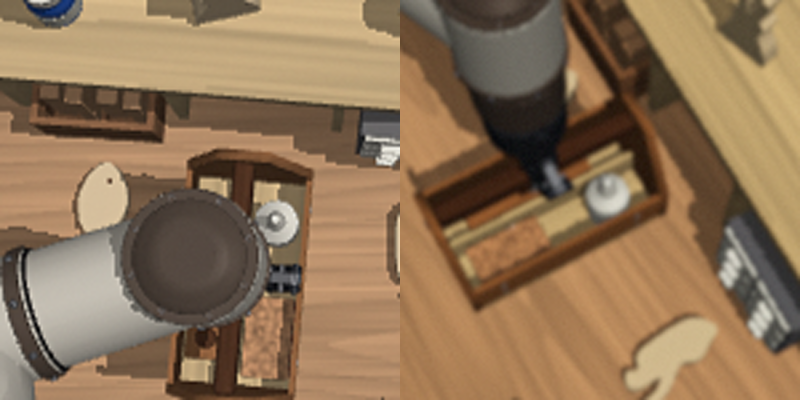

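The tote hangs level about 100 mm up and clear of the shelf. The glue bottle is upright at (276,222), with the plane and block (262,335) still inside. The fish, hare, crate and drawers look unmoved.

```bash
python3 -c "from bench import arm;print(arm.job_done())"
```

```text
the job is handed in; nothing more can be done
None
```

The tote was slid straight out, clear of the shelf, then re-gripped at its balance point and handed in held about 100 mm up, level and steady, with its tools inside and the glue bottle upright; the clock read about 10 s.

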